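# Face the tin's label plate to the date coder

## Task

Load the date coder: stand the tin that carries the label plate upright in the middle of the coder's round pad, turned so that its label plate squarely faces the print head, let go of it, then press the coder's start button fully down and release it. The tin is thin-walled: grip it gently (about 15 N, never above 25 N) and set it down softly, and leave the other tins and utensils where they are.

Things in the scene. Friction and masses are not known exactly. Their poses are not given: they have to be found in the camera images.
- tin: Closed round aluminium tin to be coded, 58 mm diameter, 120 mm tall, 0.25 kg, upright on the table. A flat black label plate (50 mm wide, 6 thick, at heights 32 to 92 mm) stands off one side on a stem, outer face 47 mm from the axis; no other tin has one. Origin: centre of the underside; z up, x out through the plate. Grip the wall from above near the top, fingers 90 degrees from the plate.
- tin_label (a point): Centre of the outer face of the tin's label plate, 62 mm above the tin's underside.
- coder: Date coder, fixed: steel base 180 mm (x) by 320 mm (y -150 to +170), 15 thick. At the origin a pad, 90 mm diameter; on the +y side a grey box print head, 100 mm square, 105 tall, face 62 mm from the pad's centre, with a raised ridge on top (to 112 mm) pointing at the pad; on the -y side a button, 115 mm from the centre. Origin at table height under the pad's centre; y points to the head, z up.
- coder_pad (a point): Centre of the top of the coder's round pad, 21 mm above the table; flat, no rim.
- coder_head (a point): Centre of the print window, on the print head's face that looks at the pad, 83 mm above the table.
- start_top (a point): Centre of the top of the black start button (36 mm diameter), on the coder's base plate on the side away from the print head. Press straight down.
- start (a joint): Travel of the start button in m: 0 up, 0.006 fully down (about 5 N); it springs back.
- plain_tin: Bystander: aluminium tin of the same size (58 mm diameter, 120 mm tall) with no label plate. Origin: centre of the underside.
- squat_tin: Bystander: wider, lower aluminium tin, 76 mm diameter, 75 mm tall. Origin: centre of the underside.
- spatula: Bystander: spatula, 240 mm long, lying on the table. Leave it.
- brush: Bystander: hand brush, 180 mm long, lying on the table. Leave it.

How it is judged:
By the outcome, as a careful person would: the job done as asked, in the order asked, and still so for the second after the job is handed in, with the robot touching nothing.
It also fails if it takes over 48 s, if anything falls off the work surface, if the arm or the gripper's body presses on something with over 40 N, if the wrist force passes 120 N, or if a joint passes its speed limit or range.

## Robot

A 6-joint arm with a two-finger parallel gripper is mounted at the origin on the work surface. World frame = base frame: x ahead of the robot, y to its left, z up, the work surface at z = 0. Lengths are in m, angles in rad, forces in N, time in s.
With the tool pointing down it reaches from about 0.375 to 0.9 m from the base axis. Payload 3.1 kg.
Tool frame: the origin (TCP) lies at the very end of the fingers, on their centre line; the grasp point (between the pads) lies 19 mm behind it; z points along the fingers, y is the line along which they close (so a half turn about z gives the same grasp; the last joint's range is limited). The gripper opens to 85 mm and grips with 20 to 120 N. Pads are 22 mm wide; open, the fingers measure 114 mm over their backs; the gripper's body (76 mm by 85 mm) begins 54 mm behind the grasp point. The pads swing forward as they close: fully open they stand 13 mm farther back than shut.
Start: joints at [-1.312, 0.527, 1.433, -0, 1.181, -0.178], TCP at [0.264, -0.566, 0.231] pointing down, gripper open.
Joint ranges: [-3.08, 3.08], [-0.75, 2.2], [0.22, 2.44], [-1.43, 4.57], [0, 2.65], [-2.85, 2.85]. Speed limits (rad/s): [2.79, 2.79, 3.14, 3.14, 3.14, 3.14].

## Interface

Orientations are given as a unit quaternion [x, y, z, w].
In Python, from station import manip, vision gives the robot as it stands.
- The arm moves only by the tool drive_tool, never from a script. Its argument "deltas" is a list that holds one entry, the list of rows, each a list of 4 numbers: the shift along the tool's x, y, z in mm, then the turn about the tool's z in rad. A call has 1 to 5 rows; each row is the pose to reach, as a shift and turn from the pose commanded when the call began, along the tool's axes at that moment; what a row does not reach only later rows make up. A row lasts 1/12 s, in which the tool goes at most 41.7 mm and 7.16 degrees, less where a joint would pass 70% of its speed; a pose out of reach is approached as far as the arm can. A call with a gripper value outside its range is refused whole. "jaw" is the finger opening in mm, from 0 to 85.4, set as the call begins (left out, the last holds). The fingers move at their own pace and stop on an object; "force" is the grip in N (left out, the last holds). Time passes only in rows, so rows that repeat a pose let the fingers close. It gives the time, the measured TCP pose, the force, the opening and the grip force at its end, in the units of the state.
- manip.sense(): the state, without advancing time (a new reading comes with each control period).
- vision.snapshot(name): name is "scene" or "top" or "wrist"; returns the picture (480x640x3 uint8, red, green, blue); there is no depth.
- vision.camera_model(name): a dict with "camera_matrix" (3x3 intrinsics, pixels), "rvec" (rotation vector, rad) and "tvec" (3), from world to camera coordinates, as OpenCV has them. Camera axes: x right, y down, z forward; pixel columns grow to the right and rows downward; lengths in m; the calibration is good to about 2 mm. A picture is of the moment at which its call begins: read the wrist's pose just before it. camera_model takes no time and is no camera call; for the wrist camera it gives the pose at the moment of the call.
- manip.sign_off(): hands the job in; it is judged then, once.
The state is a dict: "t": time; "q": joint angles; "qd": joint speeds; "tau": joint torques, N m; "tcp_pos": TCP position; "tool_rot": TCP orientation; "force": force on the tool from outside, world axes, zero at the start; "ft_torque": the same for the moment, N m; "finger_gap": opening from 0.0 (shut) to 1.0 (fully open); "gripper_force": force on a finger pad.
Only numpy, scipy, OpenCV 4.12 (cv2) and the standard library are available. Lean on these libraries where they do the work, as an engineer would, in place of code of your own. Each camera call takes 0.05 s, during which the arm holds its last target. There are 200 camera calls.

## Working session

There is one attempt and no reset: what is moved stays moved. The work goes in short steps, Python scripts to look and compute and a tool call to move; the robot and the scene stay as the last step left them, time stands still between calls to the robot, and variables do not carry over. Pictures are saved under pics/ and viewed, at most 10 in all, crops included, and the job is handed in when it is done.

Besides the shell and the picture viewer there is one more tool, called after "Call:" by a JSON object that holds its "name" and its "arguments", one argument or row to a line. drive_tool: Moves the arm, as the interface text tells. Its arguments: {"type":"object","properties":{"deltas":{"type":"array"},"jaw":{"type":"number"},"force":{"type":"number"}},"required":["deltas"]}

```bash
mkdir -p pics; python3 - <<'E'
from station import manip, vision
import cv2, numpy as np
s=manip.sense(); print(s)
for n in("scene","top"):
    im=vision.snapshot(n); cv2.imwrite(f"pics/{n}0.png",im[:,:,::-1])
    m=vision.camera_model(n); print(n,m)
    R=cv2.Rodrigues(np.array(m['rvec'],float))[0]; print(-R.T@np.array(m['tvec']).ravel())
E
```

```text
{'t': 0.0, 'q': array([-1.31248650e+00,  5.28430342e-01,  1.43390487e+00, -3.07878245e-05,
        1.18141301e+00, -1.78530793e-01]), 'qd': array([ 0.00065698, -0.00147657,  0.00253758,  0.00076824,  0.00065981,
        0.00100693]), 'tau': array([ 1.50678297e-04, -4.42347729e+01, -1.78026742e+01, -1.84504352e-04,
        8.38697248e-03, -3.56645359e-06]), 'tcp_pos': array([ 0.26423855, -0.56559869,  0.23035482]), 'tool_rot': array([ 9.76239130e-01,  2.16693329e-01, -5.72047690e-05, -1.07635750e-03]), 'force': array([-0.03129001, -0.20897934,  0.91666215]), 'ft_torque': array([-0.00524399, -0.01845651,  0.03023049]), 'gripper_force': 0.0, 'finger_gap': 0.9987961629298517}
scene {'camera_matrix': array([[451.08632131,   0.        , 320.20208658],
       [  0.        , 451.08632131, 234.04107248],
       [  0.        ,   0.        ,   1.        ]]), 'rvec': array([ 0.87524244,  2.5900982 , -0.96256616]), 'tvec': array([ 0.45009967, -0.14476203,  1.28954351])}
[0.95361781 0.47235036 0.8683124 ]
top {'camera_matrix': array([[614.71564956,   0.        , 316.07695645],
       [  0.        , 614.71564956, 233.06911431],
       [  0.        ,   0.        ,   1.        ]]), 'rvec': array([ 2.21647758, -2.16557346,  0.08280422]), 'tvec': array([-0.07510279,  0.53818568,  1.1927168 ])}
[ 0.45826937 -0.05349904  1.22677816]
```

View pics/scene0.png

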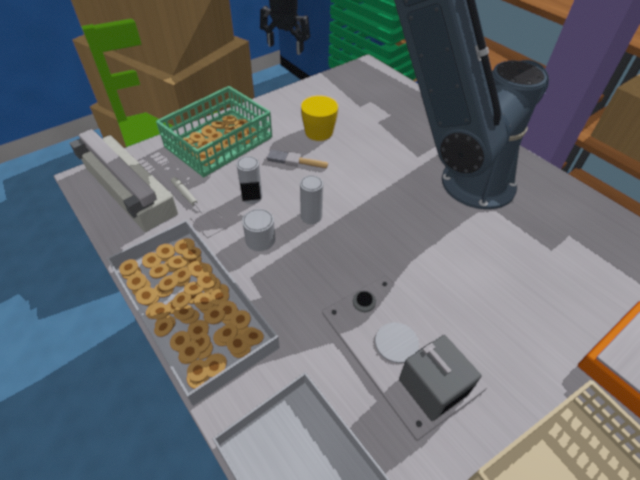

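View pics/top0.png

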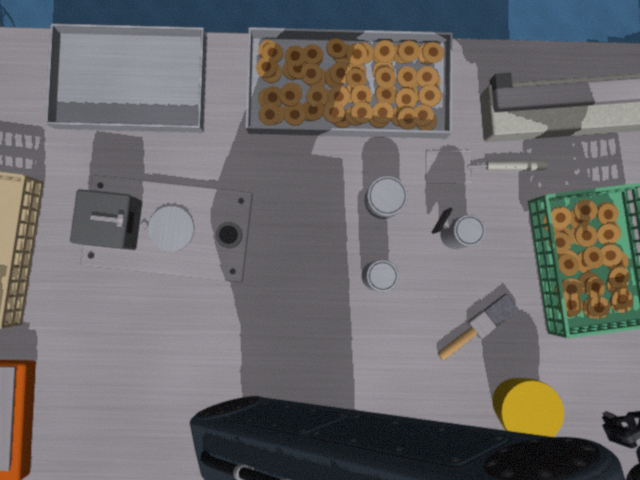

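The top view shows the labelled tin's lid at about (468,230) and its black plate at (442,220). It also shows the pad at (171,228), the button at (228,235) and the print head at (106,218). I'll enlarge these regions to measure them.

```bash
cat > h.py <<'E'
import cv2, numpy as np
from station import manip, vision
def cam(n):
    m=vision.camera_model(n); R=cv2.Rodrigues(np.array(m['rvec'],float))[0]
    return np.array(m['camera_matrix']),R,np.array(m['tvec'],float).ravel()
def ray(n,uv,z,c=None):
    K,R,t=c or cam(n); o=-R.T@t; d=R.T@np.linalg.inv(K)@np.array([uv[0],uv[1],1.])
    return o+d*(z-o[2])/d[2]
def proj(n,P,c=None):
    K,R,t=c or cam(n); p=K@(R@np.array(P)+t); return p[:2]/p[2]
E
python3 - <<'E'
from h import *
im=cv2.imread('pics/top0.png'); g=cv2.cvtColor(im,cv2.COLOR_BGR2GRAY)
a=cv2.resize(im[190:265,420:500],None,fx=5,fy=5,interpolation=cv2.INTER_CUBIC)
b=cv2.resize(im[170:290,60:260],None,fx=3,fy=3,interpolation=cv2.INTER_CUBIC)
o=np.zeros((375+0,400+0,3),np.uint8); o=a
W=np.zeros((360,200,3),np.uint8)
# stack: b (360x600)
out=np.zeros((600,800,3),np.uint8); out[:360,:600]=b
a3=cv2.resize(im[195:265,425:495],None,fx=3.4,fy=3.4,interpolation=cv2.INTER_CUBIC); out[360:598,:238]=a3
cv2.imwrite('pics/crop1.png',out)
# dark plate
m=(g<45).astype(np.uint8); 
n,l,st,c=cv2.connectedComponentsWithStats(m)
for i in range(1,n):
    if st[i,4]>30: print('dark',st[i],c[i])
for nm,(x0,y0,x1,y1),thr in(("tin",(445,205,495,255),None),("pad",(140,195,200,260),None)):
    cc=cv2.HoughCircles(cv2.resize(g[y0:y1,x0:x1],None,fx=4,fy=4,interpolation=cv2.INTER_CUBIC),cv2.HOUGH_GRADIENT_ALT,1.5,10,param1=150,param2=.6,minRadius=40,maxRadius=120)
    if cc is not None:
        for q in cc[0]: print(nm,q[:2]/4+[x0,y0],q[2]/4)
E
```

```text
dark [490  76   6  15  58] [493.06896552  82.63793103]
dark [125 198  16  50 455] [132.03076923 222.51428571]
dark [433 208  19  25 147] [441.7755102  220.05442177]
dark [219 226  18  18 246] [227.80487805 234.12195122]
dark [ 21 361  13 116 581] [ 27.87091222 420.14113597]
dark [  191   396   431    84 24130] [383.31657688 446.23928719]
dark [603 412  37  36 816] [621.33946078 427.88112745]
dark [627 463  13  17 147] [634.3537415  473.07482993]
tin [469.375 229.375] 14.108825
tin [469.375 229.375] 11.836543
pad [170.75  229.125] 23.237446
```

View pics/crop1.png

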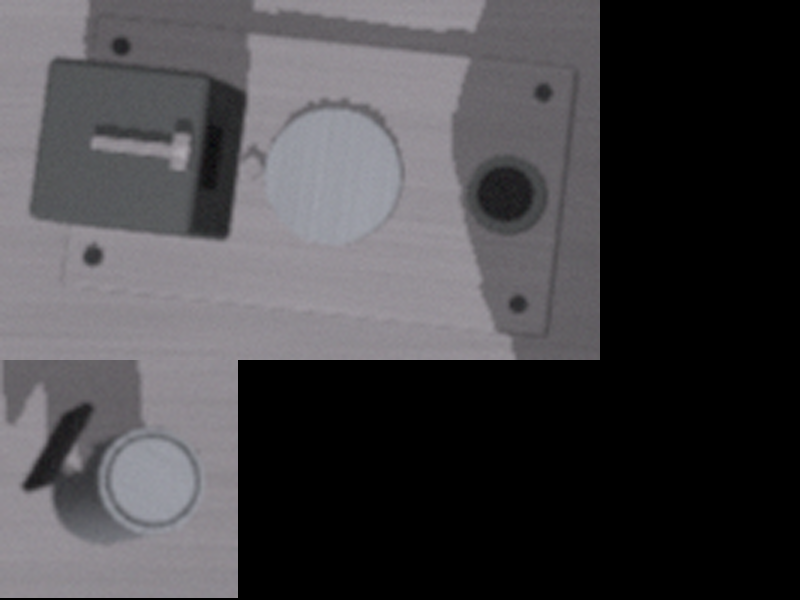

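The crop shows these positions in full-image pixels:

| Feature | Position |
|---|---|
| Pad | (171,228.3) |
| Button | (228.5,234) |
| Base holes | (100,185), (90.7,255), (241,200.3), (232,271) |
| Lid | (469,229.6) |
| Plate, runs from | (451,208) |
| Plate, runs to | (433,232) |

```bash
python3 - <<'E'
from h import *
im=cv2.imread('pics/top0.png'); g=cv2.cvtColor(im,cv2.COLOR_BGR2GRAY)
c=cam('top')
tin=ray('top',(469.05,229.5),.12,c); pad=ray('top',(170.7,228.4),.021,c)
print('tin',tin,'pad',pad)
for z in(.015,.025,.03,.035):
    b=ray('top',(227.9,234.1),z,c); v=pad-b; print('btn',z,b,np.hypot(*v[:2]),np.degrees(np.arctan2(v[1],v[0])))
H=[ray('top',(60+a/3-.33,170+b/3-.33),.015,c) for a,b in((121,46),(93,256),(543,92),(517,304))]
for i,j in((2,0),(3,1)):
    v=H[i]-H[j]; print('hole',np.hypot(*v[:2]),np.degrees(np.arctan2(-v[1],-v[0])))
for i,j in((0,1),(2,3)):
    v=H[i]-H[j]; print('holex',np.hypot(*v[:2]),np.degrees(np.arctan2(v[1],v[0])))
print(np.mean(H,0))
u=cv2.resize(g[200:240,425:460],None,fx=6,fy=6,interpolation=cv2.INTER_CUBIC)
m=(u<55).astype(np.uint8); k=max(cv2.findContours(m,0,cv2.CHAIN_APPROX_NONE)[0],key=cv2.contourArea)
p=cv2.approxPolyDP(k,6,True)[:,0]/6-.4+[425,200]; print(p)
for q in p: print(ray('top',q,.092,c)[:2],ray('top',q,.032,c)[:2])
m=(k[:,0,:].astype(float)/6-.4+[425,200]); mm=cv2.minAreaRect(m.astype(np.float32)); print(mm)
P=ray('top',m.mean(0),.065,c); v=P-tin; print('plate c',P,np.hypot(*v[:2]),np.degrees(np.arctan2(v[1],v[0])))
bx=cv2.boxPoints(mm); 
for i in range(4):
    v=ray('top',bx[i],.09,c)-ray('top',bx[i-1],.09,c); print(np.hypot(*v[:2]),np.degrees(np.arctan2(v[1],v[0])))
E
```

```text
tin [ 0.54591794 -0.33839444  0.12      ] pad [0.54207811 0.22293138 0.021     ]
btn 0.015 [0.53388318 0.11128141 0.015     ] 0.11195031200719832 85.80210683285196
btn 0.025 [0.53325918 0.10992159 0.025     ] 0.11335336995446418 85.53786304577946
btn 0.03 [0.53294719 0.10924168 0.03      ] 0.11405578636792098 85.40818047665849
btn 0.035 [0.53263519 0.10856176 0.035     ] 0.11475877992604883 85.28008608651118
hole 0.2800955301227263 85.11748511901094
hole 0.27937969562549825 84.86872378914062
holex 0.13939032288347214 -4.872079952423133
holex 0.14060500898130576 -5.164942940211195
[0.54365305 0.23387096 0.015     ]
[[450.6        207.76666667]
 [442.93333333 211.43333333]
 [432.26666667 232.1       ]
 [442.1        228.76666667]
 [442.93333333 223.43333333]
 [451.43333333 209.26666667]]
[ 0.58784156 -0.31098098] [ 0.59469253 -0.32459503]
[ 0.58065205 -0.29676644] [ 0.58712289 -0.30962891]
[ 0.54169044 -0.27731022] [ 0.54610123 -0.28914396]
[ 0.54831749 -0.29551077] [ 0.55307868 -0.30830685]
[ 0.5582788  -0.29696897] [ 0.56356667 -0.30984214]
[ 0.58507612 -0.31255573] [ 0.59178087 -0.32625304]
((442.2395324707031, 220.37042236328125), (7.758380889892578, 30.12973403930664), 28.465171813964844)
plate c [ 0.56626132 -0.30043508  0.065     ] 0.04306699910620605 61.812021775202
0.014349817620077346 62.694938578660796
0.05656695589518657 -27.684393352693228
0.01439455882817234 -117.37380463159442
0.05654999967622269 152.27017103092598
```

Measurements agree with the given sizes:
- **Coder:** the head direction is about 85° and the pad is near (0.5425, 0.2235).
- **Tin:** it stands at (0.546,-0.338), with its plate pointing at about 62°.

Next I'll work out the moves.

```bash
cat >> h.py <<'E'
from scipy.spatial.transform import Rotation as Ro
def go(x,y,z,head):
    "tool-frame deltas (mm, rad) to TCP x,y,z with tool x heading (deg, world)"
    s=manip.sense(); R=Ro.from_quat(s['tool_rot']).as_matrix()
    h=np.degrees(np.arctan2(R[1,0],R[0,0])); d=R.T@(np.array([x,y,z])-s['tcp_pos'])*1000
    t=(head-h+180)%360-180
    print('t',s['t'],'pos',s['tcp_pos'].round(4),'head',round(h,2),'-> delta',d.round(1),'turn',round(-np.radians(t),4))
E
python3 -c "
from h import *
go(.5455,-.338,.23,62)"
```

```text
t 0.1 pos [ 0.2643 -0.5657  0.2304] head 25.03 -> delta [351.1 -87.3   0.7] turn -0.6453
```

Call:
{"name": "drive_tool", "arguments": {
  "deltas": [
    [[40,-10,0,-0.12],[80,-20,0,-0.24],[120,-30,0,-0.36],[160,-40,0,-0.48],[200,-50,0,-0.6]]
  ]
}}

```text
t: 0.52
tcp_pos: [0.4254, -0.4348, 0.2308]
tool_rot: [0.867, 0.498, -0.0, -0.001]
force: [-0.3, -1.1, 0.1]
finger_gap: 1.001
gripper_force: 0.0
```

```bash
python3 -c "
from h import *
go(.5455,-.338,.23,62)"
```

```text
t 0.5167 pos [ 0.4254 -0.4348  0.2308] head 59.7 -> delta [144.2  54.9   0.9] turn -0.0401
```

Call:
{"name": "drive_tool", "arguments": {
  "deltas": [
    [[36,14,0,-0.04],[72,28,0,-0.04],[108,41,0,-0.04],[144,55,0,-0.04],[144,55,0,-0.04]]
  ]
}}

```text
t: 0.93
tcp_pos: [0.55, -0.335, 0.2309]
tool_rot: [0.857, 0.516, 0.002, -0.0]
force: [-0.6, -1.1, -0.2]
finger_gap: 1.004
gripper_force: 0.0
```

Call:
{"name": "drive_tool", "arguments": {
  "deltas": [
    [[0,0,0,0],[0,0,0,0]]
  ]
}}

```text
t: 1.1
tcp_pos: [0.5447, -0.3402, 0.2307]
tool_rot: [0.858, 0.513, -0.001, -0.001]
force: [-1.9, 1.0, -0.2]
finger_gap: 1.003
gripper_force: 0.0
```

```bash
python3 - <<'E'
from h import *
go(.5455,-.338,.23,62)
c=cam('wrist'); im=vision.snapshot('wrist'); cv2.imwrite('pics/w1.png',im[:,:,::-1])
np.savez('w1.npz',K=c[0],R=c[1],t=c[2]); print(-c[1].T@c[2], proj('wrist',(.5459,-.3384,.12),c))
E
```

```text
t 1.1 pos [ 0.5447 -0.3402  0.2307] head 61.74 -> delta [ 2.3 -0.3  0.7] turn -0.0045
[ 0.58269646 -0.26935878  0.3727071 ] [323.41140456 233.8589253 ]
```

View pics/w1.png

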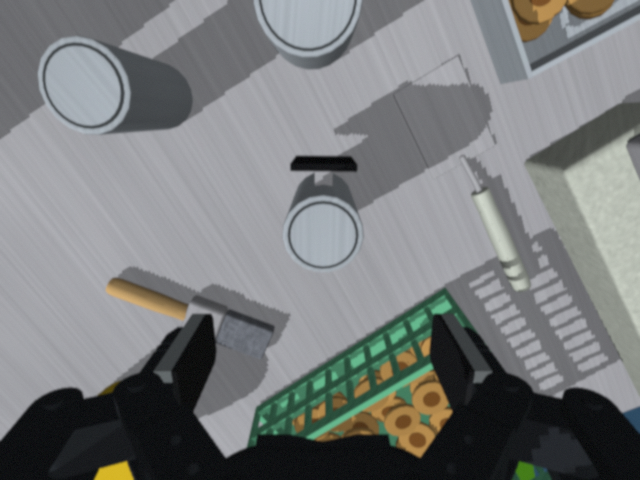

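The wrist view shows the lid at about (322,233), within 2 px of the prediction. The plate runs from about (291,163) to (356,163), almost level. I'll fit both.

```bash
python3 - <<'E'
from h import *
f=np.load('w1.npz'); c=(f['K'],f['R'],f['t'])
g=cv2.imread('pics/w1.png',0)
cc=cv2.HoughCircles(g[180:290,270:380],cv2.HOUGH_GRADIENT_ALT,1.5,10,param1=150,param2=.6,minRadius=25,maxRadius=60)
for q in cc[0]:
    uv=q[:2]+[270,180]; print('lid',uv,q[2],ray('w',uv,.12,c)); 
m=np.zeros_like(g); m[145:180,280:365]=(g[145:180,280:365]<50)
k=max(cv2.findContours(m,0,cv2.CHAIN_APPROX_NONE)[0],key=cv2.contourArea)[:,0]
print(cv2.approxPolyDP(k,2,True)[:,0].tolist())
for fn,z in((min,.092),(max,.092)):
    pts=[(x,fn(k[k[:,0]==x,1])) for x in range(298,351)]
    p=np.polyfit(*zip(*pts),1); A,B=[ray('w',(x,np.polyval(p,x)),z,c) for x in(298,350)]; v=A-B
    print(fn.__name__,p,A,B,'normal',np.degrees(np.arctan2(v[1],v[0]))%180-90)
E
```

```text
lid [322.5 235.5] 35.98626 [ 0.5447611  -0.33916345  0.12      ]
[[291, 165], [292, 169], [356, 169], [350, 157], [296, 157]]
min [-4.20744853e-16  1.57000000e+02] [ 0.5532768 -0.2853029  0.092    ] [ 0.58683885 -0.30333195  0.092     ] normal 61.755941474829456
max [2.60441864e-02 1.60920174e+02] [ 0.54911286 -0.29268261  0.092     ] [ 0.58255279 -0.31177083  0.092     ] normal 60.281352853893736
```

```bash
python3 -c "
from h import *
go(.5452,-.3389,.08,61.4)"
```

```text
t 1.15 pos [ 0.5442 -0.3409  0.2309] head 61.66 -> delta [2.200e+00 1.000e-01 1.509e+02] turn 0.0046
```

Call:
{"name": "drive_tool", "arguments": {
  "deltas": [
    [[2,0,15,0.004],[2,0,50,0.004],[2,0,85,0.004],[2,0,120,0.004],[2,0,135,0.004]]
  ]
}}

```text
t: 1.57
tcp_pos: [0.5422, -0.3384, 0.0918]
tool_rot: [0.86, 0.51, -0.001, -0.004]
force: [-0.4, 1.1, -0.0]
finger_gap: 0.998
gripper_force: 0.0
```

Call:
{"name": "drive_tool", "arguments": {
  "deltas": [
    [[0,0,8,0],[0,0,16,0],[0,0,16,0],[0,0,16,0]]
  ]
}}

```text
t: 1.9
tcp_pos: [0.5463, -0.3398, 0.0812]
tool_rot: [0.86, 0.511, 0.0, 0.001]
force: [0.5, -0.2, 0.2]
finger_gap: 1.001
gripper_force: 0.0
```

```bash
python3 -c "
from h import *
go(.5452,-.3389,.08,61.4)"
```

```text
t 1.9 pos [ 0.5463 -0.3398  0.0812] head 61.41 -> delta [ 0.2 -1.3  1.2] turn 0.0001
```

Call:
{"name": "drive_tool", "arguments": {
  "deltas": [
    [[0,0,0,0],[0,0,0,0],[0,0,0,0],[0,0,0,0],[0,0,0,0]]
  ],
  "jaw": 66,
  "force": 20
}}

```text
t: 2.32
tcp_pos: [0.5463, -0.3387, 0.0809]
tool_rot: [0.859, 0.511, 0.0, 0.0]
force: [-0.0, -0.5, 0.0]
finger_gap: 0.77
gripper_force: 0.0
```

```bash
python3 -c "
from h import *
go(.5452,-.3389,.08,61.4)"
```

```text
t 2.3167 pos [ 0.5463 -0.3387  0.0809] head 61.48 -> delta [-0.7 -0.9  0.9] turn 0.0014
```

Call:
{"name": "drive_tool", "arguments": {
  "deltas": [
    [[0,-0.6,0,0],[0,-0.6,0,0],[0,-0.6,0,0],[0,-0.6,0,0]]
  ],
  "jaw": 60
}}

```text
t: 2.65
tcp_pos: [0.5456, -0.3383, 0.0803]
tool_rot: [0.86, 0.511, -0.0, -0.0]
force: [-0.2, -0.3, 1.1]
finger_gap: 0.707
gripper_force: 0.0
```

Call:
{"name": "drive_tool", "arguments": {
  "deltas": [
    [[0,0,0,0],[0,0,0,0],[0,0,0,0],[0,0,0,0],[0,0,0,0]]
  ],
  "jaw": 55
}}

```text
t: 3.07
tcp_pos: [0.5456, -0.3385, 0.0804]
tool_rot: [0.86, 0.511, 0.0, 0.0]
force: [-0.0, -1.0, 0.7]
finger_gap: 0.676
gripper_force: 21.9
```

Call:
{"name": "drive_tool", "arguments": {
  "deltas": [
    [[0,0,-5,0],[0,0,-15,0],[0,0,-30,0],[0,0,-50,0],[0,0,-60,0]]
  ]
}}

```text
t: 3.48
tcp_pos: [0.5463, -0.339, 0.1428]
tool_rot: [0.86, 0.511, 0.0, 0.001]
force: [0.3, 0.7, -1.6]
finger_gap: 0.674
gripper_force: 22.0
```

Call:
{"name": "drive_tool", "arguments": {
  "deltas": [
    [[0,0,-10,0],[0,0,-20,0],[0,0,-30,0],[0,0,-30,0],[0,0,-30,0]]
  ]
}}

```text
t: 3.9
tcp_pos: [0.5457, -0.3385, 0.1708]
tool_rot: [0.86, 0.511, 0.0, 0.0]
force: [0.1, -0.4, -1.8]
finger_gap: 0.672
gripper_force: 22.0
```

```bash
python3 - <<'E'
from h import *
go(.5425,.2235,.17,85)
c=cam('wrist'); im=vision.snapshot('wrist'); cv2.imwrite('pics/w2.png',im[:,:,::-1])
E
```

```text
t 3.9 pos [ 0.5457 -0.3385  0.1708] head 61.47 -> delta [ 4.922e+02 -2.713e+02  4.000e-01] turn -0.4107
```

View pics/w2.png

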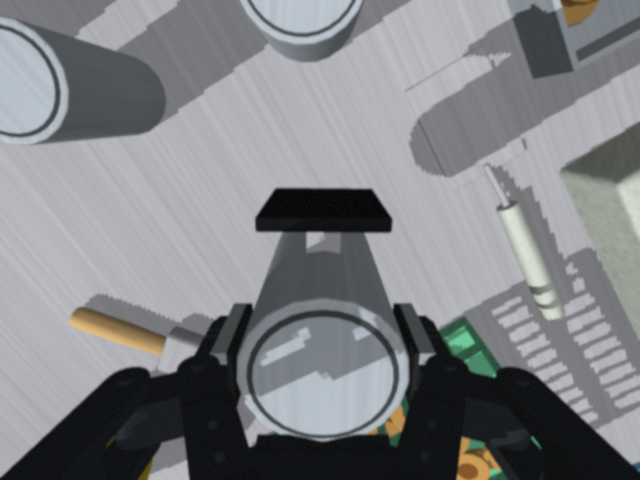

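The tin is held level. The plate's lower edge runs from about (256,231) to (391,231), and the lid is centred near (323,373). I'll measure the grasp offset and raise the tin to clear the other tins.

Call:
{"name": "drive_tool", "arguments": {
  "deltas": [
    [[0,0,-15,0],[0,0,-35,0],[0,0,-50,0],[0,0,-50,0],[0,0,-50,0]]
  ]
}}

```text
t: 4.37
tcp_pos: [0.5456, -0.3384, 0.2201]
tool_rot: [0.86, 0.511, 0.0, 0.0]
force: [-0.6, -0.2, -2.2]
finger_gap: 0.669
gripper_force: 22.4
```

```bash
python3 - <<'E'
from h import *
s=manip.sense(); c=cam('wrist'); g=cv2.cvtColor(vision.snapshot('wrist'),cv2.COLOR_RGB2GRAY)
cv2.imwrite('pics/w3.png',g); zl=.12+s['tcp_pos'][2]-.0804; R=Ro.from_quat(s['tool_rot']).as_matrix()
cc=cv2.HoughCircles(g[290:450,225:420],cv2.HOUGH_GRADIENT_ALT,1.5,10,param1=150,param2=.5,minRadius=50,maxRadius=110)
if cc is not None:
  for q in cc[0]:
    uv=q[:2]+[225,290]; P=ray('w',uv,zl,c); print('lid',uv,q[2],P,'tool',(R.T@(P-s['tcp_pos'])*1000).round(1))
m=np.zeros_like(g); m[180:245,245:405]=(g[180:245,245:405]<40)
k=max(cv2.findContours(m,0,cv2.CHAIN_APPROX_NONE)[0],key=cv2.contourArea)[:,0]
print(cv2.approxPolyDP(k,3,True)[:,0].tolist())
pts=[(x,max(k[k[:,0]==x,1])) for x in range(262,386)]
p=np.polyfit(*zip(*pts),1); A,B=[ray('w',(x,np.polyval(p,x)),zl-.028,c) for x in(258,390)]; v=R.T@(A-B)
print('width',np.linalg.norm(A-B),'yaw in tool deg',np.degrees(np.arctan2(v[0],v[1])),'mid tool',(R.T@((A+B)/2-s['tcp_pos'])*1000).round(1))
go(.5425,.2235,.22,85)
E
```

```text
lid [322.5 386. ] 73.34393 [ 0.54351963 -0.3415595   0.25966693] tool [ -3.8  -0.3 -39.6]
lid [306.  372.5] 71.29914 [ 0.54134088 -0.33434083  0.25966693] tool [  1.5  -5.6 -39.6]
lid [306.  372.5] 58.17893 [ 0.54134088 -0.33434083  0.25966693] tool [  1.5  -5.6 -39.6]
lid [337.5 374. ] 73.82852 [ 0.55006232 -0.33974592  0.25966693] tool [  0.9   4.6 -39.6]
lid [337.5 374. ] 63.08007 [ 0.55006232 -0.33974592  0.25966693] tool [  0.9   4.6 -39.6]
lid [322.5 386. ] 56.7737 [ 0.54351963 -0.3415595   0.25966693] tool [ -3.8  -0.3 -39.6]
lid [337.5 374. ] 55.75572 [ 0.55006232 -0.33974592  0.25966693] tool [  0.9   4.6 -39.6]
[[257, 217], [257, 229], [390, 228], [390, 218], [370, 190], [276, 190]]
width 0.04780856151602345 yaw in tool deg 179.5015560239759 mid tool [ 41.4   0.3 -11.6]
t 4.4167 pos [ 0.5449 -0.3379  0.219 ] head 61.46 -> delta [ 4.920e+02 -2.703e+02 -1.000e-01] turn -0.4108
```

Call:
{"name": "drive_tool", "arguments": {
  "deltas": [
    [[15,-8,0,0],[43,-24,0,0],[74,-41,0,0],[105,-58,0,0],[136,-75,0,0]]
  ]
}}

```text
t: 4.83
tcp_pos: [0.543, -0.1802, 0.2185]
tool_rot: [0.86, 0.511, -0.001, -0.002]
force: [0.8, 0.2, -1.4]
finger_gap: 0.674
gripper_force: 22.3
```

Call:
{"name": "drive_tool", "arguments": {
  "deltas": [
    [[31,-17,0,0],[62,-34,0,0],[93,-51,0,0],[124,-68,0,0],[155,-85,0,0]]
  ]
}}

```text
t: 5.25
tcp_pos: [0.542, -0.0035, 0.2189]
tool_rot: [0.86, 0.511, -0.001, -0.001]
force: [0.3, -0.1, -3.0]
finger_gap: 0.67
gripper_force: 22.3
```

Call:
{"name": "drive_tool", "arguments": {
  "deltas": [
    [[31,-17,0,-0.08],[62,-34,0,-0.16],[93,-51,0,-0.24],[120,-66,0,-0.32],[135,-74,0,-0.4]]
  ]
}}

```text
t: 5.67
tcp_pos: [0.5409, 0.1518, 0.2188]
tool_rot: [0.739, 0.674, -0.001, -0.002]
force: [0.4, -1.5, -2.4]
finger_gap: 0.674
gripper_force: 22.3
```

Call:
{"name": "drive_tool", "arguments": {
  "deltas": [
    [[0,0,0,0],[0,0,0,0],[0,0,0,0],[0,0,0,0],[0,0,0,0]]
  ]
}}

```text
t: 6.08
tcp_pos: [0.5434, 0.1465, 0.22]
tool_rot: [0.742, 0.671, -0.0, -0.0]
force: [0.3, -0.7, -1.4]
finger_gap: 0.676
gripper_force: 22.3
```

```bash
python3 - <<'E'
from h import *
go(.5423,.2233,.22,85.4)
im=vision.snapshot('scene'); cv2.imwrite('pics/s2.png',im[:,:,::-1])
im=cv2.imread('pics/scene0.png'); g=cv2.cvtColor(im,cv2.COLOR_BGR2GRAY)
c=cam('scene'); print('pad pred',proj('s',(.5423,.2233,.021),c))
cr=im[310:375,360:430]; hsv=cv2.cvtColor(cr,cv2.COLOR_BGR2HSV); b=cr[:,:,0].astype(int)-cr[:,:,2]
m=(b>5).astype(np.uint8); k=max(cv2.findContours(m,0,1)[0],key=cv2.contourArea); e=cv2.fitEllipse(cv2.convexHull(k)); print(e[0][0]+360,e[0][1]+310,e[1],ray('s',(e[0][0]+360,e[0][1]+310),.021,c))
t=cv2.imread('pics/top0.png'); cr=t[195:260,140:205]; b=cr[:,:,0].astype(int)-cr[:,:,2]
m=(b>5).astype(np.uint8); k=max(cv2.findContours(m,0,1)[0],key=cv2.contourArea); e=cv2.fitEllipse(cv2.convexHull(k)); print(e[0][0]+140,e[0][1]+195,e[1],ray('top',(e[0][0]+140,e[0][1]+195),.021))
E
```

```text
t 6.0833 pos [0.5434 0.1465 0.22  ] head 84.25 -> delta [76.3 -8.7 -0. ] turn -0.02
pad pred [396.45431254 340.64110212]
402.7604637145996 348.2457618713379 (40.14148712158203, 66.44329833984375) [0.54398422 0.24354889 0.021     ]
170.37784576416016 228.2667694091797 (45.71780776977539, 46.1490478515625) [0.54232528 0.22357238 0.021     ]
```

Call:
{"name": "drive_tool", "arguments": {
  "deltas": [
    [[15,-2,0,-0.02],[35,-4,0,-0.02],[60,-7,0,-0.02],[72,-8,0,-0.02],[77,-8.7,0,-0.02]]
  ]
}}

```text
t: 6.55
tcp_pos: [0.5424, 0.2261, 0.2203]
tool_rot: [0.734, 0.679, 0.0, 0.0]
force: [-0.4, -0.3, -1.2]
finger_gap: 0.669
gripper_force: 22.3
```

Call:
{"name": "drive_tool", "arguments": {
  "deltas": [
    [[0,0,10,0],[0,0,20,0],[0,0,30,0],[0,0,30,0],[0,0,30,0]]
  ]
}}

```text
t: 6.97
tcp_pos: [0.5415, 0.2241, 0.1888]
tool_rot: [0.735, 0.679, -0.002, -0.001]
force: [0.1, -0.4, -1.8]
finger_gap: 0.669
gripper_force: 22.3
```

```bash
python3 - <<'E'
from h import *
go(.5424,.2236,.1014,85.4)
s=manip.sense(); c=cam('wrist'); im=vision.snapshot('wrist'); cv2.imwrite('pics/w4.png',im[:,:,::-1])
E
```

```text
t 6.9667 pos [0.5415 0.2241 0.1888] head 85.46 -> delta [-0.3  1.2 87.4] turn 0.0011
```

View pics/w4.png

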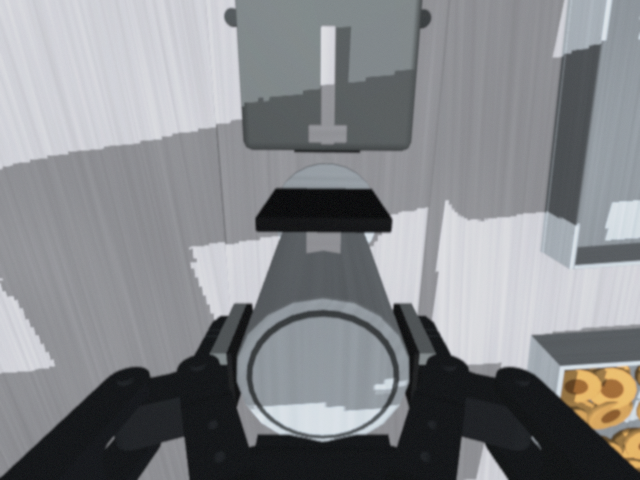

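The wrist view shows the head's front edge at row 150, from column 245 to 411, nearly parallel to the plate edge at row 230. The head centre is at column 328, so I'll check this as a lateral and yaw cross-check.

```bash
python3 - <<'E'
from h import *
s=manip.sense(); c=cam('wrist'); g=cv2.cvtColor(cv2.imread('pics/w4.png'),cv2.COLOR_BGR2GRAY).astype(int)
print(s['tcp_pos'])
# front edge: strongest vertical gradient near row 150 per column
xs=np.r_[258:292,362:400]; gr=np.gradient(cv2.GaussianBlur(g.astype(np.float32),(0,0),1.2),axis=0)
ys=[143+np.argmax(abs(gr[143:158,x])) for x in xs]; p=np.polyfit(xs,ys,1); print(p)
gx=np.gradient(cv2.GaussianBlur(g.astype(np.float32),(0,0),1.2),axis=1)
for y in (60,80,100,120,135):
    l=228+np.argmax(abs(gx[y,228:258])); r=400+np.argmax(abs(gx[y,400:428])); A,B=ray('w',(l,y),.105,c),ray('w',(r,y),.105,c)
    print(y,l,r,np.linalg.norm(A-B),((A+B)/2)[:2])
A,B=[ray('w',(x,np.polyval(p,x)),.105,c) for x in(258,400)]; v=B-A; 
print('edge',A,B,'normal',np.degrees(np.arctan2(v[1],v[0]))%180)
u=np.array([np.cos(np.radians(85)),np.sin(np.radians(85))]); 
for P in (A,B): print('face dist from pad along head dir', (P[:2]-[.5424,.2236])@u)
# visible top arc of pad
for uv in((328,163),): print('pad far rim',ray('w',uv,.021,c), (ray('w',uv,.021,c)[:2]-[.5424,.2236])@u)
E
```

```text
[0.54219199 0.22434799 0.18960426]
[4.66371595e-03 1.48681123e+02]
60 238 417 0.09799473977094703 [0.55289087 0.33389292]
80 239 416 0.09840385105933769 [0.55213704 0.32382968]
100 240 414 0.09826152656689027 [0.55107815 0.31347139]
120 242 413 0.09811386494261065 [0.55055731 0.30273594]
135 242 411 0.09814624421101252 [0.54935951 0.29451888]
edge [0.50858679 0.28929079 0.105     ] [0.59179375 0.28233511 0.105     ] normal 175.22147592483682
face dist from pad along head dir 0.06249379708504545
face dist from pad along head dir 0.06281655332837204
pad far rim [0.5493733  0.26874534 0.021     ] 0.0455813144111628
```

Call:
{"name": "drive_tool", "arguments": {
  "deltas": [
    [[-0.4,0.9,15,0],[-0.4,0.9,35,0],[-0.4,0.9,55,0],[-0.4,0.9,70,0],[-0.4,0.9,78,0]]
  ]
}}

```text
t: 7.43
tcp_pos: [0.5427, 0.2242, 0.1109]
tool_rot: [0.734, 0.679, -0.001, -0.0]
force: [-0.3, 0.1, -2.1]
finger_gap: 0.674
gripper_force: 22.4
```

Call:
{"name": "drive_tool", "arguments": {
  "deltas": [
    [[0,0,1,0],[0,0,3,0],[0,0,4,0],[0,0,5,0],[0,0,5,0]]
  ]
}}

```text
t: 7.85
tcp_pos: [0.5438, 0.2248, 0.1081]
tool_rot: [0.734, 0.679, 0.001, 0.0]
force: [0.3, 0.0, -1.4]
finger_gap: 0.677
gripper_force: 22.4
```

```bash
python3 -c "
from h import *
go(.5427,.2238,.1014,85.5)"
```

```text
t 7.85 pos [0.5438 0.2248 0.1081] head 85.53 -> delta [-1.1 -1.   6.7] turn 0.0006
```

Call:
{"name": "drive_tool", "arguments": {
  "deltas": [
    [[0,0,1,0],[0,0,2,0],[0,0,3,0],[0,0,4,0],[0,0,4,0]]
  ]
}}

```text
t: 8.27
tcp_pos: [0.543, 0.2247, 0.1031]
tool_rot: [0.734, 0.679, -0.0, -0.0]
force: [0.6, -0.6, -1.9]
finger_gap: 0.675
gripper_force: 22.4
```

```bash
python3 -c "
from h import *
go(.5427,.2238,.1014,85.5)"
```

```text
t 8.2667 pos [0.543  0.2247 0.1031] head 85.53 -> delta [-0.9 -0.3  1.7] turn 0.0006
```

Call:
{"name": "drive_tool", "arguments": {
  "deltas": [
    [[-0.8,-0.3,0,0],[-0.8,-0.3,0.4,0],[-0.8,-0.3,0.8,0],[-0.8,-0.3,1.1,0],[-0.8,-0.3,1.1,0]]
  ]
}}

```text
t: 8.68
tcp_pos: [0.5428, 0.2239, 0.1021]
tool_rot: [0.734, 0.679, -0.0, -0.0]
force: [0.7, -0.1, -2.0]
finger_gap: 0.676
gripper_force: 22.4
```

Call:
{"name": "drive_tool", "arguments": {
  "deltas": [
    [[0,0,0.4,0],[0,0,0.7,0],[0,0,0.7,0],[0,0,0.7,0]]
  ]
}}

```text
t: 9.02
tcp_pos: [0.5428, 0.2239, 0.1015]
tool_rot: [0.734, 0.679, -0.0, -0.0]
force: [-0.2, -0.6, -0.7]
finger_gap: 0.677
gripper_force: 22.4
```

Force is rising as contact begins, so I'll lower in small steps.

Call:
{"name": "drive_tool", "arguments": {
  "deltas": [
    [[0,0,0.2,0],[0,0,0.4,0],[0,0,0.4,0],[0,0,0.4,0]]
  ]
}}

```text
t: 9.35
tcp_pos: [0.5429, 0.2239, 0.1014]
tool_rot: [0.734, 0.679, 0.0, 0.0]
force: [-0.7, 0.4, 0.5]
finger_gap: 0.672
gripper_force: 22.6
```

Now in contact at the expected height of 0.1014. I'll open gently.

Call:
{"name": "drive_tool", "arguments": {
  "deltas": [
    [[0,0,0,0],[0,0,0,0],[0,0,0,0]]
  ],
  "jaw": 62
}}

```text
t: 9.6
tcp_pos: [0.5431, 0.2239, 0.1012]
tool_rot: [0.734, 0.679, 0.0, 0.0]
force: [0.1, 0.3, -0.4]
finger_gap: 0.723
gripper_force: 0.0
```

Call:
{"name": "drive_tool", "arguments": {
  "deltas": [
    [[0,0,0,0],[0,0,0,0],[0,0,0,0],[0,0,0,0],[0,0,0,0]]
  ],
  "jaw": 84
}}

```text
t: 10.02
tcp_pos: [0.5429, 0.2239, 0.1011]
tool_rot: [0.734, 0.679, 0.0, 0.0]
force: [0.3, -0.1, 0.4]
finger_gap: 0.987
gripper_force: 0.0
```

Call:
{"name": "drive_tool", "arguments": {
  "deltas": [
    [[0,0,-6,0],[0,0,-20,0],[0,0,-45,0],[0,0,-75,0],[0,0,-105,0]]
  ]
}}

```text
t: 10.43
tcp_pos: [0.5423, 0.2238, 0.2071]
tool_rot: [0.734, 0.679, -0.001, -0.0]
force: [0.2, -0.6, -1.5]
finger_gap: 0.986
gripper_force: 0.0
```

Call:
{"name": "drive_tool", "arguments": {
  "deltas": [
    [[0,0,-15,0],[0,0,-20,0],[0,0,-20,0],[0,0,-20,0],[0,0,-20,0]]
  ]
}}

```text
t: 10.85
tcp_pos: [0.5417, 0.2236, 0.2245]
tool_rot: [0.734, 0.679, -0.001, -0.001]
force: [0.7, -0.7, -0.2]
finger_gap: 0.98
gripper_force: 0.0
```

```bash
python3 - <<'E'
from h import *
s=manip.sense(); print(s['tcp_pos'])
c=cam('wrist'); im=vision.snapshot('wrist'); cv2.imwrite('pics/w5.png',im[:,:,::-1]); np.savez('w5.npz',K=c[0],R=c[1],t=c[2])
print(proj('w',(.5427,.2238,.141),c))
E
```

```text
[0.54168897 0.22362461 0.22453797]
[325.38931721 249.57960095]
```

View pics/w5.png

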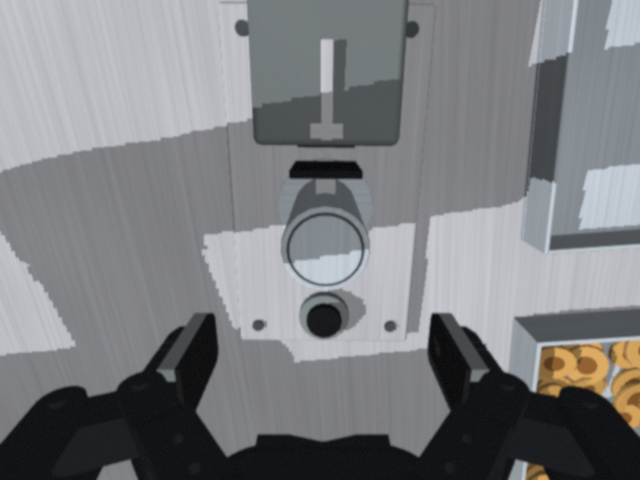

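The tin is released and centred: lid at (325,248), plate centre at 326, pad about 280–372, head centre at 326. The button is at (324,318). I'll move over it with the jaw shut, turned 90° so the wrist camera stays clear of the tin.

```bash
python3 -c "
from h import *
go(.5328,.1092,.22,175)"
```

```text
t 10.9 pos [0.5417 0.2236 0.2244] head 85.53 -> delta [-114.8    0.     4.5] turn -1.5616
```

Call:
{"name": "drive_tool", "arguments": {
  "deltas": [
    [[-25,0,0,-0.1],[-55,0,0,-0.22],[-85,0,0,-0.34],[-105,0,0,-0.46],[-115,0,0,-0.58]]
  ],
  "jaw": 0
}}

```text
t: 11.32
tcp_pos: [0.5328, 0.1069, 0.2246]
tool_rot: [0.508, 0.862, -0.001, -0.001]
force: [1.0, 1.1, 0.0]
finger_gap: 0.278
gripper_force: 0.0
```

Call:
{"name": "drive_tool", "arguments": {
  "deltas": [
    [[0,0,0,-0.12],[0,0,0,-0.24],[0,0,0,-0.36],[0,0,0,-0.48],[0,0,0,-0.6]]
  ]
}}

```text
t: 11.73
tcp_pos: [0.5331, 0.1091, 0.2246]
tool_rot: [0.23, 0.973, -0.0, -0.002]
force: [-0.2, 0.5, 0.2]
finger_gap: -0.003
gripper_force: 0.0
```

Call:
{"name": "drive_tool", "arguments": {
  "deltas": [
    [[0,0,0,-0.12],[0,0,0,-0.24],[0,0,0,-0.36],[0,0,0,-0.38],[0,0,0,-0.38]]
  ]
}}

```text
t: 12.15
tcp_pos: [0.5333, 0.1092, 0.225]
tool_rot: [0.045, 0.999, -0.0, -0.001]
force: [0.3, -0.0, -0.2]
finger_gap: -0.001
gripper_force: 0.0
```

```bash
python3 -c "
from h import *
go(.5328,.1092,.05,175); print(manip.sense()['finger_gap'])"
```

```text
t 12.15 pos [0.5333 0.1092 0.225 ] head 174.8 -> delta [ 1.00e-01 -0.00e+00  1.75e+02] turn -0.0035
-0.0008117836204625028
```

Call:
{"name": "drive_tool", "arguments": {
  "deltas": [
    [[0,0,20,0],[0,0,55,0],[0,0,95,0],[0,0,135,0],[0,0,165,0]]
  ]
}}

```text
t: 12.57
tcp_pos: [0.5324, 0.1092, 0.0582]
tool_rot: [0.046, 0.999, -0.0, -0.002]
force: [-0.2, -0.3, -0.1]
finger_gap: 0.0
gripper_force: 0.0
```

Call:
{"name": "drive_tool", "arguments": {
  "deltas": [
    [[0,0,10,0],[0,0,15,0],[0,0,15,0],[0,0,15,0]]
  ]
}}

```text
t: 12.9
tcp_pos: [0.5351, 0.1093, 0.0473]
tool_rot: [0.045, 0.999, 0.0, 0.001]
force: [-1.4, 0.0, 0.4]
finger_gap: 0.003
gripper_force: 0.0
```

Call:
{"name": "drive_tool", "arguments": {
  "deltas": [
    [[0,0,2,0],[0,0,4,0],[0,0,6,0],[0,0,8,0],[0,0,8,0]]
  ]
}}

```text
t: 13.32
tcp_pos: [0.5339, 0.1093, 0.0383]
tool_rot: [0.044, 0.999, 0.0, 0.0]
force: [0.8, -0.6, 0.0]
finger_gap: -0.002
gripper_force: 0.0
```

Call:
{"name": "drive_tool", "arguments": {
  "deltas": [
    [[0,0,1,0],[0,0,2,0],[0,0,3,0],[0,0,4,0],[0,0,4,0]]
  ]
}}

```text
t: 13.73
tcp_pos: [0.534, 0.1093, 0.0341]
tool_rot: [0.044, 0.999, 0.0, 0.0]
force: [-1.3, -0.1, 1.9]
finger_gap: -0.005
gripper_force: 1.5
```

Call:
{"name": "drive_tool", "arguments": {
  "deltas": [
    [[0,0,1,0],[0,0,2,0],[0,0,3,0],[0,0,3,0],[0,0,3,0]]
  ]
}}

```text
t: 14.15
tcp_pos: [0.534, 0.1093, 0.0312]
tool_rot: [0.044, 0.999, 0.0, 0.0]
force: [-0.6, 0.5, 4.9]
finger_gap: -0.002
gripper_force: 2.4
```

Call:
{"name": "drive_tool", "arguments": {
  "deltas": [
    [[0,0,1,0],[0,0,2,0],[0,0,2.5,0],[0,0,2.5,0],[0,0,2.5,0]]
  ]
}}

```text
t: 14.57
tcp_pos: [0.534, 0.1093, 0.0308]
tool_rot: [0.044, 0.999, -0.0, 0.001]
force: [-3.9, -1.0, 19.8]
finger_gap: 0.0
gripper_force: 10.0
```

Call:
{"name": "drive_tool", "arguments": {
  "deltas": [
    [[0,0,0.5,0],[0,0,1,0],[0,0,1,0],[0,0,1,0],[0,0,1,0]]
  ]
}}

```text
t: 14.98
tcp_pos: [0.5341, 0.1093, 0.0307]
tool_rot: [0.044, 0.999, -0.0, 0.001]
force: [-5.0, -0.4, 27.2]
finger_gap: 0.002
gripper_force: 13.2
```

Hard stop reached at 27 N, so the button is fully down. I'll release it and retreat.

Call:
{"name": "drive_tool", "arguments": {
  "deltas": [
    [[0,0,-4,0],[0,0,-12,0],[0,0,-30,0],[0,0,-60,0],[0,0,-95,0]]
  ]
}}

```text
t: 15.4
tcp_pos: [0.532, 0.1092, 0.1216]
tool_rot: [0.044, 0.999, -0.0, -0.003]
force: [0.5, -0.5, -0.4]
finger_gap: 0.001
gripper_force: 0.0
```

Call:
{"name": "drive_tool", "arguments": {
  "deltas": [
    [[0,0,-35,0],[0,0,-70,0],[0,0,-90,0],[0,0,-90,0],[0,0,-90,0]]
  ]
}}

```text
t: 15.82
tcp_pos: [0.5343, 0.1093, 0.2135]
tool_rot: [0.044, 0.999, 0.0, 0.001]
force: [-0.2, 1.2, -0.2]
finger_gap: -0.0
gripper_force: 0.0
```

Call:
{"name": "drive_tool", "arguments": {
  "deltas": [
    [[0,30,0,0],[0,65,0,0],[0,100,0,0],[0,120,0,0],[0,120,0,0]]
  ]
}}

```text
t: 16.23
tcp_pos: [0.5433, 0.2323, 0.21]
tool_rot: [0.042, 0.999, 0.0, -0.002]
force: [0.1, 0.5, 0.8]
finger_gap: 0.005
gripper_force: 0.0
```

```bash
python3 - <<'E'
from h import *
s=manip.sense(); print(s['t'],s['tcp_pos'],s['force'])
a=vision.snapshot('top')[:,:,::-1]; b=vision.snapshot('scene')[:,:,::-1]
out=np.zeros((600,800,3),np.uint8)
out[:360,:600]=cv2.resize(a[170:290,60:260],None,fx=3,fy=3); out[360:,:400]=cv2.resize(b[270:390,330:530],(400,240)); out[360:,400:]=cv2.resize(b[120:280,200:440],(400,240))
cv2.imwrite('pics/end.png',out)
E
```

```text
16.2333 [0.54326035 0.23229935 0.21001333] [0.09098808 0.50677655 0.80917781]
```

View pics/end.png

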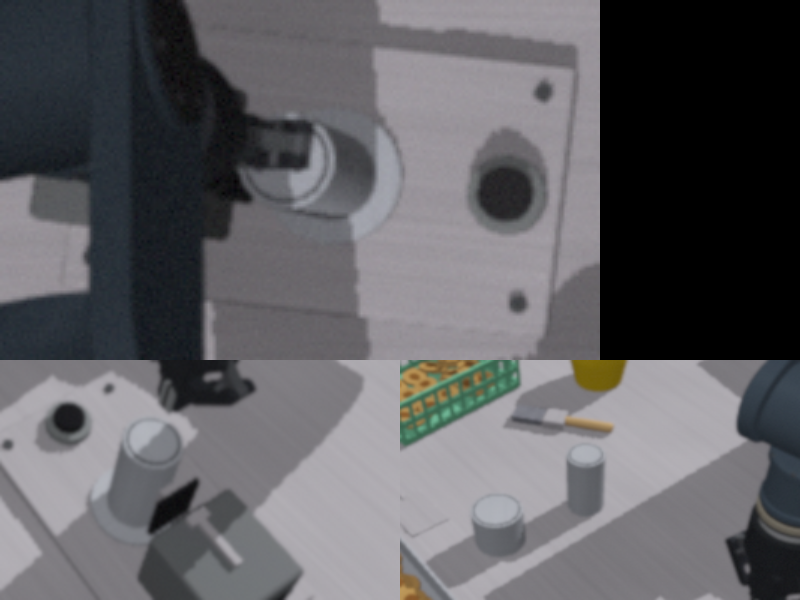

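The final view shows the tin standing in the middle of the pad with its plate facing the head. The button is up, and the other tins and the spatula are where they were. The gripper hovers about 70 mm clear of the tin.

Call:
{"name": "drive_tool", "arguments": {
  "deltas": [
    [[0,0,-20,0],[0,0,-30,0],[0,0,-30,0],[0,0,-30,0],[0,0,-30,0]]
  ]
}}

```text
t: 16.75
tcp_pos: [0.5441, 0.2279, 0.242]
tool_rot: [0.045, 0.999, -0.0, -0.001]
force: [-0.1, -0.7, -0.1]
finger_gap: 0.0
gripper_force: 0.0
```

```bash
python3 -c "
from station import manip
print(manip.sign_off())"
```

```text
the job is handed in; nothing more can be done
None
```

The labelled tin stands centred on the coder's pad with its plate facing the print head, the start button was pressed to its stop and released, and the job was handed in at about 17 s; the grip peaked at about 22.6 N, above your 15 N because the gripper's minimum is 20 N.

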